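# Flip open the well flap and press the alignment pin home

## Robot

A 6-joint arm with a two-finger parallel gripper is mounted at the origin on the work surface. World frame = base frame: x ahead of the robot, y to its left, z up, the work surface at z = 0. Lengths are in m, angles in rad, forces in N, time in s.
With the tool pointing down it reaches from about 0.325 to 0.925 m from the base axis. Payload 3.1 kg.
Tool frame: the origin (TCP) lies between the finger pads; the fingertips stand robot.tcp_to_tips ahead of it and the grasp point (between the pads) lies 5 mm behind it (robot.tcp_to_tips is the distance from the TCP to the fingertips, in m); z points along the fingers, y is the direction in which the jaws open and shut (so a half turn about z gives the same grasp; the last joint's range is limited). The gripper opens to 85 mm and grips with 20 to 120 N. Pads are 22 mm wide; open, the fingers measure 114 mm over their backs; the gripper's body (76 mm by 85 mm) begins 54 mm behind the grasp point. The pads swing forward as they close: fully open they stand 13 mm farther back than shut.
Start: joints at [-1.313, 0.217, 1.613, -0, 1.311, -0.112], TCP at [0.226, -0.583, 0.223] pointing down, gripper open.
Joint ranges: [-2.75, 2.75], [-0.78, 2.1], [0.31, 2.55], [-1.13, 4.27], [0.13, 2.63], [-2.58, 2.58]. Speed limits (rad/s): [2.79, 2.79, 3.14, 3.14, 3.14, 3.14].

## Interface

Orientations are given as a rotation vector (axis times angle).
In Python, from bench import robot, eyes, ticket gives the robot as it stands.
- The arm moves only by the tool drive_tool, never from a script. Its argument "plan" is one flat list of numbers, 6 for each row, row after row: the shift along the tool's x, y, z in cm, then the turn, a rotation vector about the tool's x, y, z in rad. A call has 1 to 5 rows; each row shifts and turns the commanded pose from where the row before left it, along the tool's axes as they then stand; what a row does not reach is not made up. A row lasts 1/8 s, in which the tool goes at most 62.5 mm and 10.7 degrees, less where a joint would pass 70% of its speed; a pose out of reach is approached as far as the arm can. A call with a gripper value outside its range is refused whole. "jaw" is the finger opening in cm, from 0 to 8.54, set as the call begins (left out, the last holds). The fingers move at their own pace and stop on an object; the grip force is fixed at half the most. Time passes only in rows, so rows that do not move let the fingers close. It gives the time, the measured TCP pose, the force and the opening at its end, in the units of the state.
- robot.get_state(): the state, without advancing time (a new reading comes with each control period).
- eyes.get_image(name): name is "scene" or "top"; returns the picture (384x512x3 uint8, red, green, blue); there is no depth.
- eyes.camera_info(name): a dict with "fx", "fy", "cx", "cy" (pixels), "distortion" ([k1, k2, p1, p2, k3] as OpenCV has them; the pictures are not rectified), "rvec" (rotation vector, rad) and "tvec" (3), from world to camera coordinates, as OpenCV has them. Camera axes: x right, y down, z forward; pixel columns grow to the right and rows downward; lengths in m; the calibration is good to about 2 mm. A picture is of the moment at which its call begins. camera_info takes no time and is no camera call.
- ticket.finish_job(): hands the job in, once; it reports no verdict.
The state is a dict: "clock": time; "joint_pos": joint angles; "qvel": joint speeds; "effort": joint torques, N m; "ee_pos": TCP position; "eef_rot": TCP orientation; "ft_force": force on the tool from outside, world axes, zero at the start; "moment": the same for the moment, N m; "finger_gap": finger opening in m.
Only numpy, scipy, OpenCV 4.12 (cv2) and the standard library are available. Lean on these libraries where they do the work, as an engineer would, in place of code of your own. Each camera call takes 0.05 s, during which the arm holds its last target. There are 200 camera calls.

## Task

With a fingertip under its rolled front lip, flip the nickel flap of the green well box up and over past its balance point, so that it lies back and stays open by itself; then press the red alignment pin in the well straight down until its head is fully home on its seat. Only push and press: the pin must not be pulled up, and the bolts, gasket, ratchet handle, nut and blank flange around the box must be neither picked up nor shifted nor knocked over.

Things in the scene. Friction and masses are not known exactly. Their poses are not given: they have to be found in the camera images.
- well_box: green steel box fixed to the planks, 120 (x) by 140 (y) by 85 mm high, walls 6 mm, with an open well 30 mm deep in its top (well floor 55 mm above the planks). Origin: centre of its underside; x points from the front with the lip (robot side) to the hinge side, y along the hinge, z up. Its place and yaw vary. Behind the hinge two small metal stops, up to 30 mm above the rim, carry the opened flap
- flap (a joint): angle of the nickel flap, rad: 0 shut and level, grows as the front lip rises and swings over away from the robot, 1.57 upright (the balance point, to within 0.05), 2.0 lying back on its stops. It falls shut below the balance point and falls open beyond it; the hinge is nearly frictionless, the flap weighs about 0.24 kg
- flap_lip (a point): middle of the rolled front lip: axis of a round bar 8 mm thick and 130 mm long on the flap's free edge, parallel to the hinge. With the flap shut it lies 87 mm above the planks and 30 mm in front of the box's front face, so that there is free space below it. The flap is a plate 3.0 mm thick and 130 mm wide running from the lip to the hinge. The lip axis is 142 mm from the hinge axis
- flap_hinge (a point): middle of the hinge axis, at the far side of the box: 52 mm behind the box's centre, 85 mm above the planks; the axis runs along the box's y
- pin_head (a point): centre of the top face of the red pin's head, a disc 20 mm across and 6 mm thick, in the well, near the middle in x (15 mm in front of the box's centre) and up to 25 mm to either side in y. As it starts it stands 79 to 84 mm above the planks, under the shut flap; it ends about 70 mm above the planks when home
- pin (a joint): how far the red pin is pressed down, m: starts between 0 and 0.004, 0.014 fully home with its head on the seat (hard stop), negative if pulled up. It slides vertically with about 2.5 N of friction plus slight damping, and stays where it is left, with no spring
- seat: steel seat block of the pin on the well floor, 36 by 36 by 8 mm, fixed. Origin: centre of its underside
- bolt_a: loose stainless carriage bolt with domed head up, standing on a 36 mm hexagon nut, 83 mm high, head 50 mm across, 0.42 kg. Origin: centre of its underside. Bystander
- bolt_b: second carriage bolt, same as bolt_a. Bystander
- gasket: loose greenish aged copper ring lying flat, 60 mm across, hole 40 mm, 5 mm thick. Origin: centre of its underside. Bystander
- nut: loose brass hexagon coupling nut standing on end, 34 mm across flats, 36 mm high. Origin: centre of its underside. Bystander
- ratchet: loose chrome ratchet handle lying flat along its own x, 200 mm long, up to 36 mm wide and 26 mm high, head at +x. Origin: underside, near its middle. Bystander
- blank: loose stainless blank flange lying flat, 70 mm across, 13 mm thick. Origin: centre of its underside. Bystander

How it is judged:
By the outcome, as a careful person would: the job done as asked, in the order asked, and still so for the second after the job is handed in, with the robot touching nothing.
It also fails if it takes over 54 s, if anything falls off the work surface, if the arm or the gripper's body presses on something with over 40 N, if the wrist force passes 120 N, or if a joint passes its speed limit or range.

## Working session

There is one attempt and no reset: what is moved stays moved. The work goes in short steps, Python scripts to look and compute and a tool call to move; the robot and the scene stay as the last step left them, time stands still between calls to the robot, and variables do not carry over. Pictures are saved under pics/ and viewed, about 8 in all and at most 12, crops included, and the job is handed in when it is done.

Besides the shell and the picture viewer there is one more tool, called after "Emit:" by a JSON object that holds its "api" and its "payload". drive_tool: Moves the arm, as the interface text tells. Its arguments: {"type":"object","properties":{"plan":{"type":"array","items":{"type":"number"}},"jaw":{"type":"number"}},"required":["plan"]}

```bash
mkdir -p pics
python3 - <<'E'
from bench import robot, eyes
import cv2
s=robot.get_state(); print(s, robot.tcp_to_tips)
for n in("scene","top"):
    im=eyes.get_image(n); cv2.imwrite(f"pics/{n}0.png",im[:,:,::-1]); print(n,eyes.camera_info(n))
E
```

```text
{'clock': 0.0, 'joint_pos': array([-1.31320412e+00,  2.17779260e-01,  1.61492343e+00, -2.51193373e-05,
        1.31132428e+00, -1.12186414e-01]), 'qvel': array([-1.17772361e-03, -2.23714004e-03,  5.92667633e-05,  4.44310109e-04,
        1.24461416e-03,  1.50696323e-03]), 'effort': array([-8.32830005e-05, -3.96840978e+01, -3.03852153e+01, -1.22989272e-04,
        9.62161110e-03, -2.08658136e-06]), 'ee_pos': array([ 0.22568627, -0.58192701,  0.22125834]), 'eef_rot': array([-3.08566260e+00, -5.77107238e-01,  3.15537218e-04]), 'ft_force': array([ 0.15937966, -0.52047552, -0.26426099]), 'moment': array([0.0325478 , 0.05315364, 0.09659015]), 'finger_gap': 0.08552762203063781} 0.014
scene {'fx': 399.3049578933662, 'fy': 399.3049578933662, 'cx': 261.3815054787782, 'cy': 192.5047595744726, 'distortion': array([-0.05200631,  0.        ,  0.        ,  0.        ,  0.        ]), 'rvec': array([ 1.86362993,  1.92997644, -0.58328714]), 'tvec': array([-0.00745174, -0.4605845 ,  1.38377726])}
top {'fx': 390.6041962501234, 'fy': 390.6041962501234, 'cx': 249.55860744046825, 'cy': 195.91750746692466, 'distortion': array([0.02380518, 0.        , 0.        , 0.        , 0.        ]), 'rvec': array([ 2.12507768, -2.14162937,  0.18456951]), 'tvec': array([0.05968603, 0.61910127, 1.08302047])}
```

View pics/scene0.png

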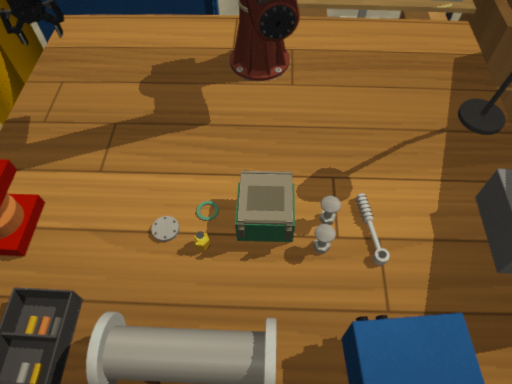

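View pics/top0.png

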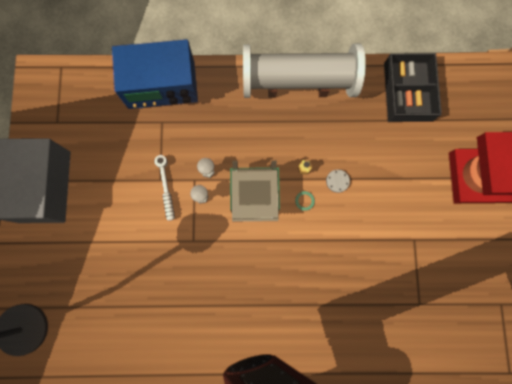

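The scene picture shows the box at about (266,205), with its lip toward the robot (up). The bolts are at (330,205) and (324,236), the ratchet at (372,228), the gasket at (207,210), the nut at (202,240) and the blank flange at (165,229). The top picture shows the flap spanning about (231–279, 168–219). Next I'll take enlarged crops to measure from.

```bash
cat > h.py <<'E'
import numpy as np, cv2
from bench import robot, eyes
from scipy.spatial.transform import Rotation as R
def cam(n):
    c=eyes.camera_info(n); K=np.array([[c['fx'],0,c['cx']],[0,c['fy'],c['cy']],[0,0,1.]])
    return K,c['distortion'],c['rvec'],c['tvec']
def onz(n,px,z):
    K,d,r,t=cam(n); M=cv2.Rodrigues(r)[0]
    u=cv2.undistortPoints(np.float64(px).reshape(-1,1,2),K,d).reshape(-1,2)
    D=np.c_[u,np.ones(len(u))]@M; C=-M.T@t
    z=np.broadcast_to(z,len(u))
    return C+D*((z-C[2])/D[:,2])[:,None]
def proj(n,P):
    K,d,r,t=cam(n); return cv2.projectPoints(np.float64(P).reshape(-1,3),r,t,K,d)[0].reshape(-1,2)
E
python3 - <<'E'
import cv2,numpy as np
a=cv2.imread('pics/top0.png')[150:230,150:350]; b=cv2.imread('pics/scene0.png')[160:270,140:400]
a=cv2.resize(a,(800,320),interpolation=cv2.INTER_CUBIC); b=cv2.resize(b[:, 60:210],None,fx=2.5,fy=2.5,interpolation=cv2.INTER_CUBIC)
c=np.zeros((600,800,3),np.uint8); c[:320]=a; c[322:322+275,:375]=b[:275]
cv2.imwrite('pics/crop0.png',c)
from h import *
K,d,r,t=cam('top')
for n in('top','scene'):
    im=cv2.imread(f'pics/{n}0.png'); hsv=cv2.cvtColor(im,cv2.COLOR_BGR2HSV)
    # non-wood: low saturation near box
    m=((hsv[...,1]<75)).astype(np.uint8); x0,x1,y0,y1=(222,290,155,230) if n=='top' else (228,305,160,250)
    mm=np.zeros_like(m); mm[y0:y1,x0:x1]=m[y0:y1,x0:x1]
    cs=max(cv2.findContours(mm,0,1)[0],key=cv2.contourArea); mr=cv2.minAreaRect(cs); bp=cv2.boxPoints(mr)
    print(n,mr,cv2.boundingRect(cs)); print(np.c_[bp,onz(n,bp,0.087)].round(3))
E
```

```text
top ((254.5, 193.5), (51.0, 47.0), 90.0) (231, 168, 48, 52)
[[ 2.31e+02  1.68e+02  6.95e-01  1.07e-01  8.70e-02]
 [ 2.78e+02  1.68e+02  6.94e-01 -2.70e-02  8.70e-02]
 [ 2.78e+02  2.19e+02  5.48e-01 -2.40e-02  8.70e-02]
 [ 2.31e+02  2.19e+02  5.49e-01  1.07e-01  8.70e-02]]
scene ((264.5, 199.5), (57.0, 55.0), 90.0) (237, 171, 56, 58)
[[ 2.37e+02  1.71e+02  5.44e-01 -3.40e-02  8.70e-02]
 [ 2.92e+02  1.71e+02  5.40e-01  1.06e-01  8.70e-02]
 [ 2.92e+02  2.28e+02  7.03e-01  1.05e-01  8.70e-02]
 [ 2.37e+02  2.28e+02  7.08e-01 -2.20e-02  8.70e-02]]
```

View pics/crop0.png

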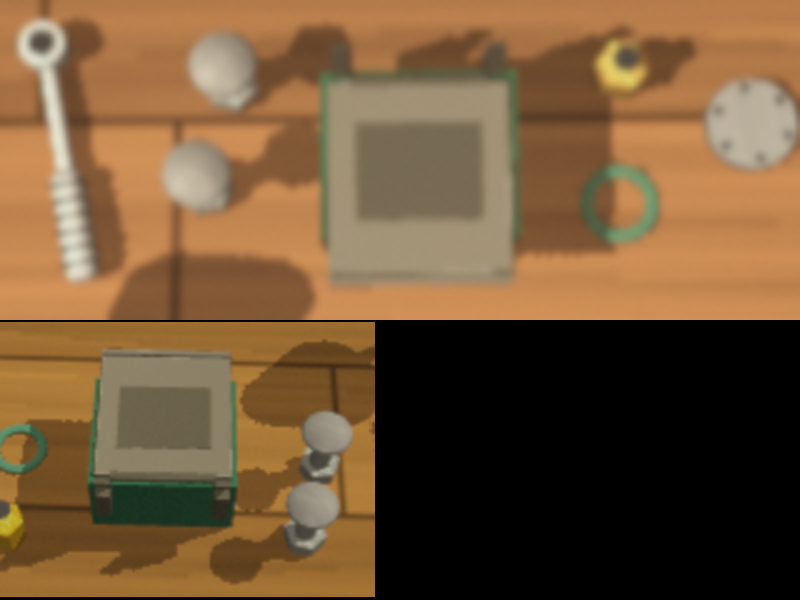

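The crop puts the lip's front edge at top-picture row 220 (columns 232–278) and the box's back edge at row 167. That gives a lip axis of about (0.549, 0.040, 0.087), a box centre of about (0.638, 0.040), a hinge x of about 0.690 and a yaw near 0. The measured flap is 131 × 146 mm, which agrees with the given sizes. I'll close the jaw and move over to the front of the box.

Emit:
{"api": "drive_tool", "payload": {"plan": [3.7, -4.6, 0, 0, 0, 0, 3.7, -4.6, 0, 0, 0, 0, 3.7, -4.6, 0, 0, 0, 0, 3.7, -4.6, 0, 0, 0, 0, 3.7, -4.6, 0, 0, 0, 0], "jaw": 0}}

```text
clock: 0.72
ee_pos: [0.3154, -0.2993, 0.2221]
eef_rot: [-3.088, -0.576, -0.0]
ft_force: [1.8, -0.6, -0.3]
finger_gap: -0.0005
```

Emit:
{"api": "drive_tool", "payload": {"plan": [3.7, -4.6, 0, 0, 0, 0, 3.7, -4.6, 0, 0, 0, 0, 3.7, -4.6, 0, 0, 0, 0, 3.7, -4.6, 0, 0, 0, 0, 3.7, -4.6, 0, 0, 0, 0]}}

```text
clock: 1.35
ee_pos: [0.4047, -0.0182, 0.2225]
eef_rot: [3.088, 0.577, 0.001]
ft_force: [1.0, -0.4, 0.3]
finger_gap: -0.0003
```

Emit:
{"api": "drive_tool", "payload": {"plan": [4, -4.4, 0, 0, 0, 0, 0, 0, 0, 0, 0, 0.16, 0, 0, 0, 0, 0, 0.16, 0, 0, 0, 0, 0.15, 0, 0, 0, 0, 0, 0.15, 0]}}

```text
clock: 1.98
ee_pos: [0.4263, 0.0356, 0.2224]
eef_rot: [-3.097, -0.078, -0.473]
ft_force: [-0.4, -0.8, 0.6]
finger_gap: 0.0004
```

Emit:
{"api": "drive_tool", "payload": {"plan": [0, 0, 0, 0, 0.16, 0, 0, 0, 0, 0, 0.16, 0, 0, 0, 0, 0, 0.16, 0, 0, 0, 0, 0, 0, 0]}}

```text
clock: 2.48
ee_pos: [0.4427, 0.0371, 0.2209]
eef_rot: [-2.894, -0.07, -1.175]
ft_force: [-0.4, -1.0, -1.3]
finger_gap: 0.0003
```

```bash
cat > st.py <<'E'
from h import *
s=robot.get_state(); M=R.from_rotvec(s['eef_rot']).as_matrix()
tip=s['ee_pos']+.014*M[:,2]
print('t',round(s['clock'],2),'q',s['joint_pos'].round(3),'tcp',s['ee_pos'].round(4),'tip',tip.round(4),'F',s['ft_force'].round(1)); print(M.round(3))
E
python3 st.py
```

```text
t 2.48 q [-0.197 -0.777  2.551  0.29   0.631  1.157] tcp [0.4427 0.0371 0.2209] tip [0.4525 0.0375 0.2109] F [-0.4 -1.  -1.3]
[[ 0.716  0.048  0.696]
 [ 0.035 -0.999  0.033]
 [ 0.697  0.    -0.717]]
```

Emit:
{"api": "drive_tool", "payload": {"plan": [3.6, 0, 3.5, 0, 0, 0, 1.5, 0, 1.5, 0, 0, 0, 0, 0, 0, 0, 0, 0]}}

```text
clock: 2.85
ee_pos: [0.5138, 0.0413, 0.219]
eef_rot: [-2.895, -0.073, -1.168]
ft_force: [-0.0, -0.8, -0.3]
finger_gap: 0.0002
```

```bash
python3 st.py
```

```text
t 2.85 q [-0.135 -0.483  2.411  0.284  0.473  1.182] tcp [0.5138 0.0413 0.219 ] tip [0.5235 0.0418 0.209 ] F [-0.  -0.8 -0.3]
[[ 0.719  0.05   0.693]
 [ 0.036 -0.999  0.035]
 [ 0.694 -0.    -0.72 ]]
```

Emit:
{"api": "drive_tool", "payload": {"plan": [-2.1, 0, 2.2, 0, 0, 0, -2.1, 0, 2.2, 0, 0, 0, -2.1, 0, 2.2, 0, 0, 0, 0, 0, 0, 0, 0, 0]}}

```text
clock: 3.35
ee_pos: [0.511, 0.0418, 0.1249]
eef_rot: [-2.896, -0.071, -1.161]
ft_force: [-0.3, -0.0, -0.8]
finger_gap: -0.0002
```

```bash
python3 st.py
```

```text
t 3.35 q [-0.135 -0.278  2.483  0.621  0.223  0.828] tcp [0.511  0.0418 0.1249] tip [0.5206 0.0423 0.1147] F [-0.3 -0.  -0.8]
[[ 0.722  0.05   0.69 ]
 [ 0.034 -0.999  0.036]
 [ 0.691 -0.002 -0.723]]
```

Emit:
{"api": "drive_tool", "payload": {"plan": [0, 0, 0, 0.07, 0, -0.07, 0, 0, 0, 0.07, 0, -0.07, 0, 0, 0, 0, 0, 0]}}

```text
clock: 3.72
ee_pos: [0.5148, 0.0391, 0.1298]
eef_rot: [-2.824, -0.302, -1.139]
ft_force: [-1.2, 0.2, -0.1]
finger_gap: -0.0
```

```bash
python3 st.py
```

```text
t 3.73 q [-0.258 -0.27   2.468  0.963  0.397  0.294] tcp [0.5148 0.0391 0.1298] tip [0.5243 0.0412 0.1198] F [-1.2  0.2 -0.1]
[[ 0.704  0.213  0.678]
 [ 0.152 -0.977  0.149]
 [ 0.694 -0.002 -0.72 ]]
```

Emit:
{"api": "drive_tool", "payload": {"plan": [-1.35, 0, 1.4, 0, 0, 0, -1.35, 0, 1.4, 0, 0, 0, -1.35, 0, 1.4, 0, 0, 0, 0, 0, 0, 0, 0, 0]}}

```text
clock: 4.22
ee_pos: [0.5123, 0.0413, 0.0683]
eef_rot: [-2.824, -0.305, -1.13]
ft_force: [-0.0, 0.2, -0.7]
finger_gap: 0.0001
```

```bash
python3 st.py
```

```text
t 4.22 q [-0.255 -0.085  2.484  1.451  0.325 -0.225] tcp [0.5123 0.0413 0.0683] tip [0.5217 0.0434 0.0582] F [-0.   0.2 -0.7]
[[ 0.708  0.215  0.673]
 [ 0.152 -0.977  0.152]
 [ 0.69  -0.005 -0.724]]
```

Emit:
{"api": "drive_tool", "payload": {"plan": [1.1, 0.35, 1.0, 0, 0, 0, 1.1, 0.35, 1.0, 0, 0, 0, 0, 0, 0, 0, 0, 0]}}

```text
clock: 4.6
ee_pos: [0.5437, 0.0404, 0.0692]
eef_rot: [-2.825, -0.308, -1.131]
ft_force: [-4.9, -0.0, -0.4]
finger_gap: 0.0
```

```bash
python3 st.py
python3 - <<'E'
from h import *
a=cv2.cvtColor(eyes.get_image('top'),4)[140:260,180:330]; b=cv2.cvtColor(eyes.get_image('scene'),4)[110:250,190:340]
c=np.vstack([cv2.resize(x,None,fx=2.3,fy=2.3,interpolation=2) for x in(a,b)]); print(c.shape); cv2.imwrite('pics/p1.png',c)
E
```

```text
t 4.6 q [-0.233 -0.012  2.413  1.472  0.309 -0.232] tcp [0.5437 0.0404 0.0692] tip [0.5532 0.0426 0.0591] F [-4.9 -0.  -0.4]
[[ 0.707  0.217  0.674]
 [ 0.155 -0.976  0.151]
 [ 0.69  -0.002 -0.723]]
(598, 345, 3)
```

View pics/p1.png

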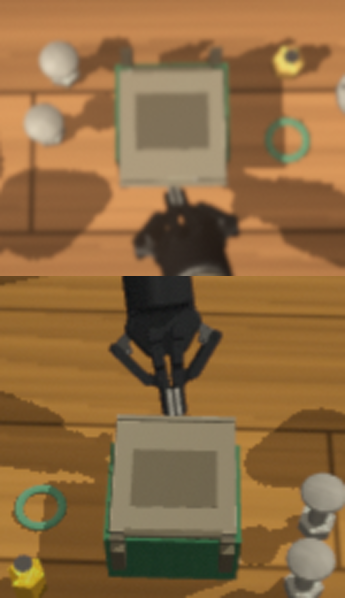

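The picture shows the closed fingertips at the middle of the lip, at top-crop (175,190), with their tips just under its front edge. The flap is still shut and nothing has been disturbed. Next I'll compute the arc path.

```bash
cat > arc.py <<'E'
from h import *
import sys
# usage: arc.py theta_deg:phi_deg ...
H=np.array([.690,.040,.085]); psi=.22
s=robot.get_state(); p=s['ee_pos']; M=R.from_rotvec(s['eef_rot'])
print('t',round(s['clock'],2),'q',s['joint_pos'].round(2),p.round(4),M.as_matrix()[:,2].round(2),s['ft_force'].round(1))
S=.018
for a in sys.argv[1:]:
    th,ph=np.radians([float(v) for v in a.split(':')])
    lip=H+.142*np.array([-np.cos(th),0,np.sin(th)])
    M2=R.from_euler('z',psi)*R.from_rotvec([np.pi,0,0])*R.from_euler('y',np.pi/2-ph)
    m=M2.as_matrix(); n=m[:,0]; d=m[:,2]
    q=lip-.015*n+(S-.014)*d
    print(a,q.round(3),'|',(M.inv().apply(q-p)*100).round(2),(M.inv()*M2).as_rotvec().round(3))
    p,M=q,M2
E
python3 arc.py 4:45 12:45 24:46 36:48 48:52 60:60 68:66 76:72 84:78 90:84 95:88
```

```text
t 4.7 q [-0.23 -0.01  2.41  1.47  0.31 -0.23] [0.5437 0.0404 0.0694] [ 0.67  0.15 -0.72] [-3.5 -0.4 -2.3]
4:45 [0.541 0.038 0.081] | [ 0.59  0.14 -1.1 ] [-0.001  0.023 -0.003]
12:45 [0.544 0.038 0.101] | [ 1.58  0.06 -1.2 ] [0. 0. 0.]
24:46 [0.552 0.038 0.129] | [ 2.62  0.2  -1.39] [ 0.    -0.017  0.   ]
36:48 [0.567 0.038 0.155] | [ 2.81  0.32 -0.9 ] [ 0.    -0.035 -0.   ]
48:52 [0.586 0.038 0.178] | [ 2.89  0.43 -0.45] [ 0.   -0.07  0.  ]
60:60 [0.608 0.038 0.197] | [ 2.88  0.52 -0.14] [-0.   -0.14  0.  ]
68:66 [0.625 0.037 0.207] | [ 1.91  0.39 -0.04] [ 0.    -0.105 -0.   ]
76:72 [0.643 0.037 0.214] | [1.9  0.41 0.03] [ 0.    -0.105 -0.   ]
84:78 [0.662 0.037 0.219] | [1.88 0.43 0.1 ] [-0.    -0.105  0.   ]
90:84 [0.676 0.037 0.221] | [1.4  0.32 0.07] [ 0.    -0.105 -0.   ]
95:88 [0.688 0.037 0.222] | [1.17 0.27 0.07] [ 0.   -0.07 -0.  ]
```

Emit:
{"api": "drive_tool", "payload": {"plan": [0.75, 0.1, -0.9, 0, 0, 0, 0.8, 0, -0.65, 0, 0, 0, 0.8, 0.05, -0.6, 0, 0, 0, 0, 0, 0, 0, 0, 0]}}

```text
clock: 5.2
ee_pos: [0.5483, 0.0388, 0.104]
eef_rot: [-2.822, -0.309, -1.14]
ft_force: [-1.0, 0.1, -1.3]
finger_gap: 0.0002
```

```bash
python3 arc.py 24:46 36:48 48:52 60:60
python3 - <<'E'
from h import *
a=cv2.cvtColor(eyes.get_image('top'),4)[140:260,180:330]; b=cv2.cvtColor(eyes.get_image('scene'),4)[110:250,190:340]
c=np.vstack([cv2.resize(x,None,fx=2.3,fy=2.3,interpolation=2) for x in(a,b)]); cv2.imwrite('pics/p2.png',c)
E
```

```text
t 5.2 q [-0.23 -0.1   2.4   1.19  0.33  0.06] [0.5483 0.0388 0.104 ] [ 0.68  0.15 -0.72] [-1.   0.1 -1.3]
24:46 [0.552 0.038 0.129] | [ 2.05  0.14 -1.56] [ 0.001  0.    -0.002]
36:48 [0.567 0.038 0.155] | [ 2.81  0.32 -0.9 ] [ 0.    -0.035 -0.   ]
48:52 [0.586 0.038 0.178] | [ 2.89  0.43 -0.45] [ 0.   -0.07  0.  ]
60:60 [0.608 0.038 0.197] | [ 2.88  0.52 -0.14] [-0.   -0.14  0.  ]
```

View pics/p2.png

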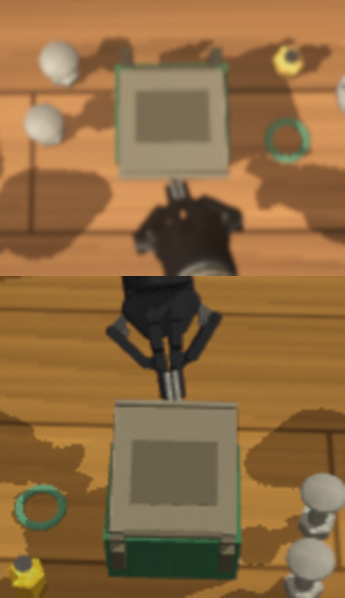

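The flap is lifting: in the scene crop the lip edge rose from row 418 to 403, with a light contact force. I'll continue along the arc.

Emit:
{"api": "drive_tool", "payload": {"plan": [1.0, 0.07, -0.8, 0, 0, 0, 1.05, 0.07, -0.75, 0, 0, 0, 1.4, 0.16, -0.45, 0, -0.017, 0, 1.4, 0.16, -0.45, 0, -0.018, 0, 0, 0, 0, 0, 0, 0]}}

```text
clock: 5.92
ee_pos: [0.5678, 0.0378, 0.1557]
eef_rot: [-2.845, -0.311, -1.094]
ft_force: [0.0, 0.8, 0.3]
finger_gap: 0.0002
```

```bash
python3 arc.py 42:50 48:53 54:57 60:61 65:65
```

```text
t 5.92 q [-0.21 -0.18  2.32  0.76  0.42  0.53] [0.5678 0.0378 0.1557] [ 0.65  0.14 -0.74] [0.  0.8 0.3]
42:50 [0.576 0.038 0.167] | [ 1.36  0.15 -0.34] [ 0.002 -0.036 -0.002]
48:53 [0.586 0.038 0.178] | [ 1.44  0.23 -0.22] [ 0.    -0.052 -0.   ]
54:57 [0.596 0.038 0.188] | [ 1.44  0.25 -0.17] [-0.   -0.07  0.  ]
60:61 [0.608 0.038 0.197] | [ 1.44  0.27 -0.12] [ 0.   -0.07 -0.  ]
65:65 [0.618 0.037 0.204] | [ 1.19  0.24 -0.09] [ 0.   -0.07 -0.  ]
```

```bash
cat > pic.py <<'E'
from h import *
import sys
a=cv2.cvtColor(eyes.get_image('top'),4)[120:260,160:350]; b=cv2.cvtColor(eyes.get_image('scene'),4)[90:250,180:370]
c=np.vstack([cv2.resize(x,None,fx=1.99,fy=1.99,interpolation=2) for x in(a,b)]); cv2.imwrite(sys.argv[1],c)
E
python3 pic.py pics/p3.png
```

```text
(no output)
```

View pics/p3.png

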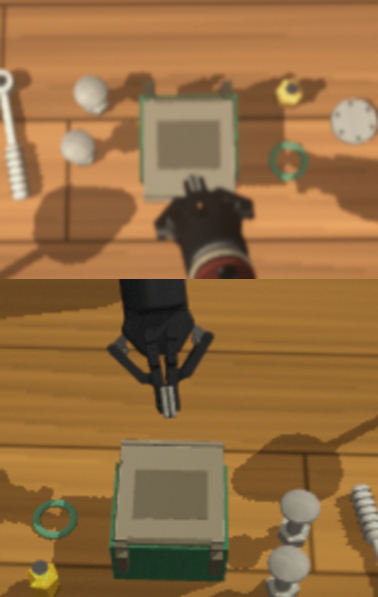

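The finger slipped off and the flap has fallen shut again: the lip is at scene-crop row 443 with the finger above and in front of it. The bystanders haven't moved. I'll check the angle from p2 to see how far the tip had actually got under the lip.

```bash
python3 - <<'E'
from h import *
for th in (0.8,6,9,12,15,18):
    t=np.radians(th); print(th,[proj(n,[.690-.142*np.cos(t)-.003,.04,.085+.142*np.sin(t)+.003])[0].round(1) for n in('scene','top')])
for f,n,o in(('p1','s',0),('p2','s',0)):
    im=cv2.imread(f'pics/{f}.png').astype(int); 
    for col in(145,205): 
        g=im[380:440,col].sum(1); print(f,'scene row',[(i+380-276)/2.3+110 for i in [np.argmax(np.abs(np.diff(g)))]])
    for col in(140,210):
        g=im[160:205,col].sum(1); print(f,'top row',(np.argmax(np.abs(np.diff(g)))+160)/2.3+140)
E
python3 st.py
```

```text
0.8 [array([266.1, 171.3]), array([255.1, 220. ])]
6 [array([266.1, 168.5]), array([255.2, 219.2])]
9 [array([266.1, 167. ]), array([255.2, 218.6])]
12 [array([266.1, 165.7]), array([255.3, 217.8])]
15 [array([266.1, 164.5]), array([255.3, 216.8])]
18 [array([266.1, 163.4]), array([255.4, 215.7])]
p1 scene row [np.float64(156.95652173913044)]
p1 scene row [np.float64(173.47826086956522)]
p1 top row 217.3913043478261
p1 top row 228.2608695652174
p2 scene row [np.float64(166.52173913043478)]
p2 scene row [np.float64(167.82608695652175)]
p2 top row 215.6521739130435
p2 top row 225.2173913043478
t 6.03 q [-0.215 -0.175  2.323  0.761  0.42   0.525] tcp [0.5653 0.0384 0.1527] tip [0.5744 0.0405 0.1423] F [-0.3  0.4 -0.8]
[[ 0.728  0.216  0.65 ]
 [ 0.159 -0.976  0.146]
 [ 0.666 -0.003 -0.746]]
```

Emit:
{"api": "drive_tool", "payload": {"plan": [-1.8, -0.5, -1.65, 0, 0.025, 0, -1.8, -0.5, -1.65, 0, 0.025, 0, 0, 0, 0, 0, 0, 0]}}

```text
clock: 6.4
ee_pos: [0.5125, 0.038, 0.15]
eef_rot: [-2.815, -0.304, -1.149]
ft_force: [-0.2, 0.0, -0.7]
finger_gap: -0.0001
```

Emit:
{"api": "drive_tool", "payload": {"plan": [-1.6, 0, 1.6, 0, 0, 0, -1.6, 0, 1.6, 0, 0, 0, -1.6, 0, 1.6, 0, 0, 0, -1.5, 0, 1.5, 0, 0, 0, 0, 0, 0, 0, 0, 0]}}

```text
clock: 7.02
ee_pos: [0.5139, 0.0377, 0.0616]
eef_rot: [-2.816, -0.303, -1.148]
ft_force: [0.3, -0.5, 0.1]
finger_gap: 0.0003
```

```bash
sed -i 's/^S=.*/S=.033/' arc.py; python3 st.py; python3 arc.py 1:45
```

```text
t 7.03 q [-0.27  -0.055  2.486  1.575  0.336 -0.362] tcp [0.5139 0.0377 0.0616] tip [0.5235 0.0398 0.0516] F [ 0.3 -0.5  0.1]
[[ 0.699  0.214  0.682]
 [ 0.15  -0.977  0.153]
 [ 0.699 -0.005 -0.715]]
t 7.03 q [-0.27 -0.06  2.49  1.58  0.34 -0.36] [0.5139 0.0377 0.0616] [ 0.68  0.15 -0.71] [ 0.3 -0.5  0.1]
1:45 [0.551 0.041 0.063] | [2.75 0.5  2.43] [-0.001  0.011 -0.006]
```

Emit:
{"api": "drive_tool", "payload": {"plan": [1.15, 0.24, 1.4, 0, 0, 0, 1.15, 0.24, 1.4, 0, 0, 0, 0, 0, 0, 0, 0, 0]}}

```text
clock: 7.4
ee_pos: [0.5524, 0.0406, 0.0609]
eef_rot: [-2.814, -0.307, -1.156]
ft_force: [0.5, 0.7, -0.1]
finger_gap: -0.0001
```

```bash
python3 arc.py 4:45 10:45 16:45 22:46
```

```text
t 7.4 q [-0.23  0.04  2.4   1.65  0.31 -0.41] [0.5524 0.0406 0.0609] [ 0.69  0.15 -0.71] [ 0.5  0.7 -0.1]
4:45 [0.551 0.041 0.071] | [ 0.61 -0.03 -0.8 ] [ 0.     0.005 -0.003]
10:45 [0.553 0.041 0.086] | [ 1.17  0.04 -0.92] [0. 0. 0.]
16:45 [0.556 0.041 0.1  ] | [ 1.25  0.07 -0.79] [0. 0. 0.]
22:46 [0.561 0.041 0.114] | [ 1.29  0.11 -0.69] [ 0.    -0.017  0.   ]
```

Emit:
{"api": "drive_tool", "payload": {"plan": [0.6, 0, -0.8, 0, 0, 0, 1.15, 0.04, -0.9, 0, 0, 0, 1.25, 0.07, -0.8, 0, 0, 0, 1.3, 0.1, -0.7, 0, -0.017, 0, 0, 0, 0, 0, 0, 0]}}

```text
clock: 8.02
ee_pos: [0.5609, 0.0399, 0.1158]
eef_rot: [-2.824, -0.31, -1.139]
ft_force: [-0.5, -0.1, 0.6]
finger_gap: 0.0003
```

```bash
python3 arc.py 28:46 34:48 40:50 46:53 52:57
python3 - <<'E'
from h import *
im=eyes.get_image('scene'); np.save('s.npy',im)
for c in (258,264,270,276): 
    g=im[140:180,c].astype(int).sum(1); print(c, g.tolist()[::2])
for th in (0,15,20,24): 
    t=np.radians(th); print(th,proj('scene',[.690-.142*np.cos(t)-.003,.04,.085+.142*np.sin(t)+.003])[0].round(1))
E
```

```text
t 8.03 q [-0.22 -0.1   2.37  1.1   0.34  0.16] [0.5609 0.0399 0.1158] [ 0.68  0.15 -0.72] [-0.5 -0.1  0.6]
28:46 [0.567 0.041 0.128] | [ 1.25  0.07 -0.43] [ 0.002  0.002 -0.001]
34:48 [0.574 0.04  0.14 ] | [ 1.36  0.17 -0.45] [ 0.    -0.035 -0.   ]
40:50 [0.582 0.04  0.152] | [ 1.38  0.2  -0.35] [-0.    -0.035  0.   ]
46:53 [0.591 0.04  0.163] | [ 1.36  0.22 -0.28] [ 0.    -0.052 -0.   ]
52:57 [0.6   0.04  0.173] | [ 1.33  0.24 -0.23] [-0.   -0.07  0.  ]
258 [120, 78, 89, 109, 106, 110, 130, 209, 256, 304, 316, 363, 252, 361, 361, 362, 363, 363, 364, 365]
264 [91, 115, 121, 138, 107, 126, 142, 278, 284, 365, 379, 374, 230, 360, 361, 361, 363, 364, 365, 363]
270 [272, 294, 123, 94, 94, 199, 258, 230, 218, 203, 188, 372, 241, 359, 362, 365, 366, 360, 365, 364]
276 [115, 116, 120, 182, 301, 307, 301, 298, 319, 326, 334, 382, 252, 364, 361, 366, 362, 360, 363, 365]
0 [266.1 171.8]
15 [266.1 164.5]
20 [266.1 162.7]
24 [266.  161.6]
```

The lip row is about 162, so θ is about 22° as planned. Continuing.

Emit:
{"api": "drive_tool", "payload": {"plan": [1.25, 0.07, -0.4, 0, 0, 0, 1.35, 0.17, -0.4, 0, -0.035, 0, 1.4, 0.2, -0.35, 0, -0.035, 0, 0, 0, 0, 0, 0, 0]}}

```text
clock: 8.57
ee_pos: [0.5829, 0.0404, 0.1505]
eef_rot: [-2.868, -0.314, -1.04]
ft_force: [0.2, -0.1, -0.2]
finger_gap: 0.0001
```

```bash
python3 arc.py 46:53 52:57 58:62 64:66 70:70; python3 pic.py pics/p4.png
```

```text
t 8.57 q [-0.19 -0.12  2.26  0.67  0.43  0.63] [0.5829 0.0404 0.1505] [ 0.63  0.14 -0.77] [ 0.2 -0.1 -0.2]
46:53 [0.591 0.04  0.163] | [ 1.39  0.22 -0.47] [ 0.    -0.05  -0.002]
52:57 [0.6   0.04  0.173] | [ 1.33  0.24 -0.23] [-0.   -0.07  0.  ]
58:62 [0.611 0.039 0.182] | [ 1.3   0.27 -0.21] [ 0.    -0.087 -0.   ]
64:66 [0.622 0.039 0.189] | [ 1.33  0.28 -0.15] [-0.   -0.07 -0.  ]
70:70 [0.634 0.038 0.195] | [ 1.33  0.3  -0.1 ] [ 0.   -0.07  0.  ]
```

View pics/p4.png

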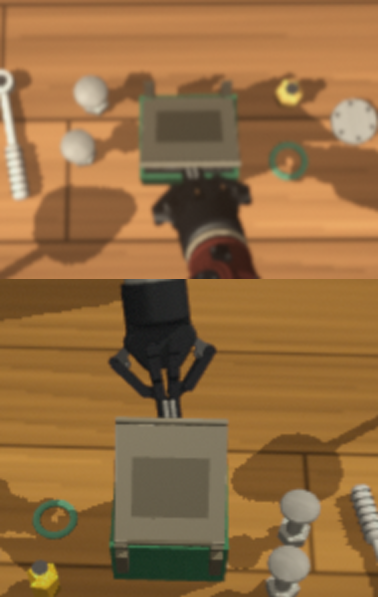

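The flap is up by about 40°, with the finger well under the lip at top-crop (195,172). Continuing.

Emit:
{"api": "drive_tool", "payload": {"plan": [1.4, 0.22, -0.4, 0, -0.05, 0, 1.35, 0.24, -0.2, 0, -0.07, 0, 1.3, 0.27, -0.2, 0, -0.085, 0, 0, 0, 0, 0, 0, 0]}}

```text
clock: 9.18
ee_pos: [0.6118, 0.0395, 0.1805]
eef_rot: [-2.977, -0.326, -0.746]
ft_force: [-1.4, -0.2, -0.4]
finger_gap: -0.0001
```

```bash
python3 arc.py 64:66 70:70 75:74 80:78 85:81 90:84 95:86 98:86; python3 pic.py pics/p5.png
```

```text
t 9.18 q [-0.14 -0.04  2.04  0.26  0.69  1.05] [0.6118 0.0395 0.1805] [ 0.46  0.1  -0.88] [-1.4 -0.2 -0.4]
64:66 [0.622 0.039 0.189] | [ 1.26  0.3  -0.31] [-0.001 -0.072 -0.002]
70:70 [0.634 0.038 0.195] | [ 1.33  0.3  -0.1 ] [ 0.   -0.07  0.  ]
75:74 [0.644 0.038 0.2  ] | [ 1.08  0.26 -0.06] [ 0.   -0.07 -0.  ]
80:78 [0.655 0.038 0.203] | [ 1.08  0.26 -0.04] [ 0.   -0.07 -0.  ]
85:81 [0.666 0.037 0.205] | [1.11 0.27 0.01] [ 0.    -0.052  0.   ]
90:84 [0.677 0.037 0.207] | [1.1  0.27 0.05] [ 0.    -0.052 -0.   ]
95:86 [0.689 0.037 0.206] | [1.13 0.27 0.13] [-0.    -0.035  0.   ]
98:86 [0.696 0.037 0.206] | [0.71 0.16 0.13] [0. 0. 0.]
```

View pics/p5.png

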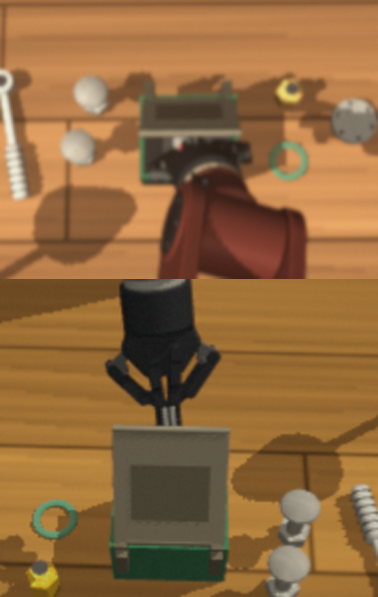

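The flap is at about 58° and the red pin is showing at top-crop (180,143). Continuing over the top, more slowly.

Emit:
{"api": "drive_tool", "payload": {"plan": [1.3, 0.3, -0.3, 0, -0.07, 0, 1.3, 0.3, -0.1, 0, -0.07, 0, 1.1, 0.26, -0.05, 0, -0.07, 0, 1.1, 0.26, -0.05, 0, -0.07, 0]}}

```text
clock: 9.78
ee_pos: [0.6517, 0.0378, 0.1998]
eef_rot: [-3.081, -0.337, -0.313]
ft_force: [0.5, 0.2, 0.2]
finger_gap: -0.0001
```

Emit:
{"api": "drive_tool", "payload": {"plan": [1.1, 0.27, 0, 0, -0.05, 0, 1.1, 0.27, 0.05, 0, -0.05, 0, 1.0, 0.25, 0.1, 0, -0.03, 0, 0.7, 0.16, 0.1, 0, 0, 0, 0, 0, 0, 0, 0, 0]}}

```text
clock: 10.4
ee_pos: [0.6925, 0.0365, 0.2034]
eef_rot: [-3.109, -0.34, -0.117]
ft_force: [0.4, -0.5, 0.6]
finger_gap: 0.0
```

```bash
python3 st.py
```

```text
t 10.4 q [-0.059  0.327  1.516  0.026  1.227  1.286] tcp [0.6925 0.0365 0.2034] tip [0.6935 0.0368 0.1894] F [ 0.4 -0.5  0.6]
[[ 0.974  0.216  0.073]
 [ 0.215 -0.976  0.02 ]
 [ 0.076 -0.004 -0.997]]
```

Emit:
{"api": "drive_tool", "payload": {"plan": [1.0, 0.2, 0, 0, 0, 0, 1.0, 0.2, 0, 0, 0, 0, 0, 0, 0, 0, 0, 0, 0, 0, 0, 0, 0, 0]}}

```text
clock: 10.9
ee_pos: [0.7139, 0.0369, 0.2065]
eef_rot: [-3.11, -0.34, -0.12]
ft_force: [0.4, -0.8, 0.8]
finger_gap: -0.0004
```

Emit:
{"api": "drive_tool", "payload": {"plan": [-5, -1.1, 0, 0, 0, 0, -5, -1.1, 0, 0, 0, 0, -5, -1.1, 0, 0, 0, 0, -5, -1.1, 0, 0, 0, 0, 0, 0, 0, 0, 0, 0]}}

```text
clock: 11.52
ee_pos: [0.5042, 0.0374, 0.1885]
eef_rot: [-3.109, -0.34, -0.11]
ft_force: [-0.4, 0.5, 0.3]
finger_gap: -0.0
```

```bash
python3 st.py
python3 - <<'E'
from h import *
for n in('top','scene'): cv2.imwrite(f'pics/{n}6.png',cv2.cvtColor(eyes.get_image(n),4))
a=cv2.imread('pics/top6.png')[130:235,195:320]; b=cv2.imread('pics/scene6.png')[100:250,190:340]
c=np.zeros((600,640,3),np.uint8); a=cv2.resize(a,None,fx=3,fy=3,interpolation=2); b=cv2.resize(b,None,fx=1.8,fy=1.8,interpolation=2)
c[:a.shape[0],:a.shape[1]]=a; c[320:320+b.shape[0],:b.shape[1]]=b; cv2.imwrite('pics/p6.png',c)
hsv=cv2.cvtColor(cv2.imread('pics/top6.png'),cv2.COLOR_BGR2HSV); m=(((hsv[...,0]<6)|(hsv[...,0]>174))&(hsv[...,1]>130)&(hsv[...,2]>50)).astype(np.uint8)
m[:165]=0;m[225:]=0;m[:,:228]=0;m[:,284:]=0
n,l,s,ce=cv2.connectedComponentsWithStats(m); print(s[1:],ce[1:])
for i in range(1,n): print(onz('top',ce[i],.081))
E
```

```text
t 11.53 q [-0.08  -0.055  1.973  0.027  1.157  1.263] tcp [0.5042 0.0374 0.1885] tip [0.5051 0.0377 0.1745] F [-0.4  0.5  0.3]
[[ 0.974  0.216  0.069]
 [ 0.215 -0.976  0.019]
 [ 0.071 -0.004 -0.997]]
[[251 191   6   6  32]
 [249 213   1   1   1]
 [252 212   1   1   1]
 [259 214   1   1   1]
 [269 215   1   1   1]
 [273 215   1   1   1]
 [276 214   1   1   1]
 [254 217   1   2   2]
 [259 216   1   1   1]
 [245 217  32   8 110]
 [273 217   1   1   1]
 [275 217   2   2   4]
 [236 218   1   1   1]
 [245 218   3   2   5]
 [250 219   1   1   1]
 [252 218   1   1   1]
 [278 219   1   1   1]
 [276 220   8   3  10]
 [278 224   3   1   3]
 [283 224   1   1   1]] [[253.5        193.5       ]
 [249.         213.        ]
 [252.         212.        ]
 [259.         214.        ]
 [269.         215.        ]
 [273.         215.        ]
 [276.         214.        ]
 [254.         217.5       ]
 [259.         216.        ]
 [260.94545455 221.73636364]
 [273.         217.        ]
 [275.5        217.5       ]
 [236.         218.        ]
 [246.2        218.6       ]
 [250.         219.        ]
 [25
[... 205 characters left out ...]
081     ]]
[[0.56871469 0.04845193 0.081     ]]
[[0.56289734 0.02881674 0.081     ]]
[[0.55985381 0.00074092 0.081     ]]
[[ 0.55976865 -0.01050237  0.081     ]]
[[ 0.56253412 -0.01898967  0.081     ]]
[[0.55311305 0.04297554 0.081     ]]
[[0.55724103 0.02888486 0.081     ]]
[[0.54103196 0.0236273  0.081     ]]
[[ 0.55411775 -0.01039945  0.081     ]]
[[ 0.55265363 -0.01739271  0.081     ]]
[[0.55209384 0.09351652 0.081     ]]
[[0.55017937 0.06489664 0.081     ]]
[[0.54896952 0.05424128 0.081     ]]
[[0.55174561 0.048604   0.081     ]]
[[ 0.54837127 -0.02432496  0.081     ]]
[[ 0.54325921 -0.03010815  0.081     ]]
[[ 0.53429286 -0.02683659  0.081     ]]
[[ 0.53420931 -0.03803325  0.081     ]]
```

View pics/p6.png

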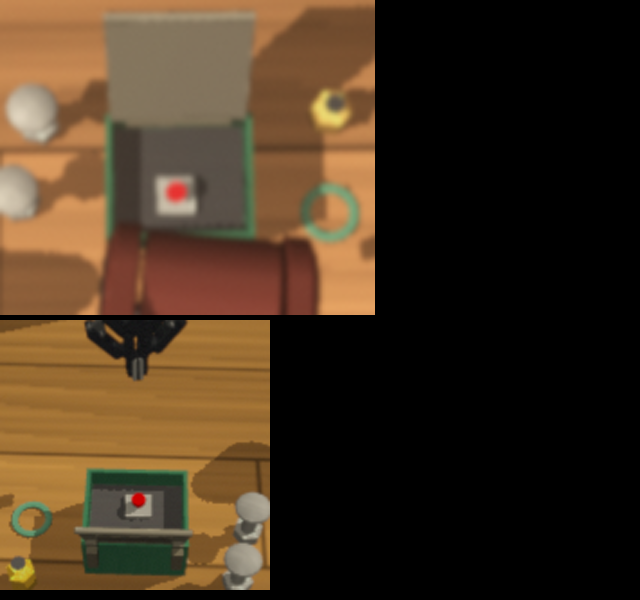

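The flap lies open on its stops. The red pin head is at top (253.5,193.5), which gives (0.6216, 0.0437), about 15 mm in front of the box centre as specified. I'll straighten the tool and move over it.

Emit:
{"api": "drive_tool", "payload": {"plan": [5.8, 0.95, 0.4, 0, 0, 0, 5.8, 0.95, 0.4, 0, 0, 0, 0, 0, 0, 0, -0.07, 0, 0, 0, 0, 0, 0, 0]}}

```text
clock: 12.12
ee_pos: [0.6305, 0.0434, 0.1924]
eef_rot: [-3.12, -0.341, -0.015]
ft_force: [-0.0, 0.2, -0.3]
finger_gap: 0.0001
```

```bash
python3 st.py
python3 - <<'E'
from h import *
im=cv2.imread('pics/scene6.png'); hsv=cv2.cvtColor(im,cv2.COLOR_BGR2HSV); m=(((hsv[...,0]<6)|(hsv[...,0]>174))&(hsv[...,1]>150)).astype(np.uint8); m[:185]=0;m[215:]=0;m[:,:240]=0;m[:,290:]=0
n,l,s,ce=cv2.connectedComponentsWithStats(m); i=1+s[1:,4].argmax(); print(s[i],ce[i],onz('scene',ce[i],.079))
E
```

```text
t 12.12 q [-0.044  0.251  1.631  0.004  1.251  1.307] tcp [0.6305 0.0434 0.1924] tip [0.6306 0.0434 0.1784] F [-0.   0.2 -0.3]
[[ 0.976  0.216  0.009]
 [ 0.216 -0.976  0.004]
 [ 0.01  -0.002 -1.   ]]
[263 196   8   8  51] [266.43137255 199.47058824] [[0.62219856 0.04318643 0.079     ]]
```

Emit:
{"api": "drive_tool", "payload": {"plan": [-0.8, -0.2, 0, 0, -0.01, 0, 0, 0, 4, 0, 0, 0, 0, 0, 4, 0, 0, 0, 0, 0, 0, 0, 0, 0]}}

```text
clock: 12.62
ee_pos: [0.6142, 0.0438, 0.1082]
eef_rot: [-3.12, -0.34, 0.018]
ft_force: [0.3, 0.2, 0.6]
finger_gap: -0.0002
```

```bash
python3 st.py
```

```text
t 12.62 q [-0.043  0.322  1.712  0.002  1.12   1.309] tcp [0.6142 0.0438 0.1082] tip [0.614  0.0439 0.0942] F [0.3 0.2 0.6]
[[ 0.976  0.216 -0.012]
 [ 0.216 -0.976  0.002]
 [-0.011 -0.004 -1.   ]]
```

Emit:
{"api": "drive_tool", "payload": {"plan": [0.4, 0.1, 0, 0, 0.01, 0, 0, 0, 0, 0, 0, 0]}}

```text
clock: 12.88
ee_pos: [0.6251, 0.0434, 0.1151]
eef_rot: [-3.121, -0.341, -0.02]
ft_force: [-0.3, -0.2, 0.1]
finger_gap: -0.0004
```

```bash
python3 st.py
```

```text
t 12.88 q [-0.045  0.32   1.7    0.004  1.109  1.307] tcp [0.6251 0.0434 0.1151] tip [0.6253 0.0435 0.1011] F [-0.3 -0.2  0.1]
[[ 0.976  0.216  0.012]
 [ 0.216 -0.976  0.003]
 [ 0.013 -0.001 -1.   ]]
```

Emit:
{"api": "drive_tool", "payload": {"plan": [0, 0, 0, 0, 0, 0, 0, 0, 0, 0, 0, 0, 0, 0, 0, 0, 0, 0]}}

```text
clock: 13.25
ee_pos: [0.6231, 0.0436, 0.1123]
eef_rot: [-3.12, -0.341, -0.012]
ft_force: [0.2, 0.1, -0.3]
finger_gap: 0.0003
```

```bash
python3 st.py
```

```text
t 13.25 q [-0.044  0.323  1.702  0.004  1.11   1.307] tcp [0.6231 0.0436 0.1123] tip [0.6232 0.0436 0.0983] F [ 0.2  0.1 -0.3]
[[ 0.976  0.216  0.007]
 [ 0.216 -0.976  0.004]
 [ 0.008 -0.002 -1.   ]]
```

The arm has settled over the pin, 1 mm off in x. Now I'll press slowly.

Emit:
{"api": "drive_tool", "payload": {"plan": [0, 0, 0.6, 0, 0, 0, 0, 0, 0.6, 0, 0, 0, 0, 0, 0.3, 0, 0, 0, 0, 0, 0.2, 0, 0, 0, 0, 0, 0, 0, 0, 0]}}

```text
clock: 13.88
ee_pos: [0.623, 0.0437, 0.0948]
eef_rot: [-3.12, -0.341, -0.011]
ft_force: [-0.8, 0.6, 0.0]
finger_gap: 0.0004
```

Emit:
{"api": "drive_tool", "payload": {"plan": [0, 0, 0.2, 0, 0, 0, 0, 0, 0.2, 0, 0, 0, 0, 0, 0.2, 0, 0, 0, 0, 0, 0, 0, 0, 0]}}

```text
clock: 14.38
ee_pos: [0.6229, 0.0437, 0.0888]
eef_rot: [-3.12, -0.341, -0.01]
ft_force: [0.8, -0.8, 0.4]
finger_gap: 0.0001
```

Emit:
{"api": "drive_tool", "payload": {"plan": [0, 0, 0.2, 0, 0, 0, 0, 0, 0.15, 0, 0, 0]}}

```text
clock: 14.62
ee_pos: [0.6232, 0.0437, 0.0854]
eef_rot: [-3.12, -0.341, -0.011]
ft_force: [0.1, 0.1, 0.0]
finger_gap: -0.0001
```

Emit:
{"api": "drive_tool", "payload": {"plan": [0, 0, 0.15, 0, 0, 0, 0, 0, 0, 0, 0, 0]}}

```text
clock: 14.88
ee_pos: [0.623, 0.0437, 0.0838]
eef_rot: [-3.12, -0.341, -0.011]
ft_force: [0.2, -1.2, -0.1]
finger_gap: 0.0
```

Emit:
{"api": "drive_tool", "payload": {"plan": [0, 0, 0.15, 0, 0, 0, 0, 0, 0.05, 0, 0, 0]}}

```text
clock: 15.12
ee_pos: [0.6231, 0.0437, 0.0819]
eef_rot: [-3.12, -0.341, -0.011]
ft_force: [-0.3, 0.1, -0.1]
finger_gap: -0.0002
```

Emit:
{"api": "drive_tool", "payload": {"plan": [0, 0, 0.15, 0, 0, 0, 0, 0, 0.05, 0, 0, 0]}}

```text
clock: 15.38
ee_pos: [0.6231, 0.0437, 0.0799]
eef_rot: [-3.12, -0.341, -0.011]
ft_force: [0.3, -0.0, -0.2]
finger_gap: -0.0001
```

```bash
python3 st.py; python3 pic.py pics/p7.png
```

```text
t 15.38 q [-0.044  0.364  1.717  0.005  1.054  1.307] tcp [0.6231 0.0437 0.0799] tip [0.6232 0.0438 0.0659] F [ 0.3 -0.  -0.2]
[[ 0.976  0.216  0.007]
 [ 0.216 -0.976  0.004]
 [ 0.007 -0.002 -1.   ]]
```

View pics/p7.png

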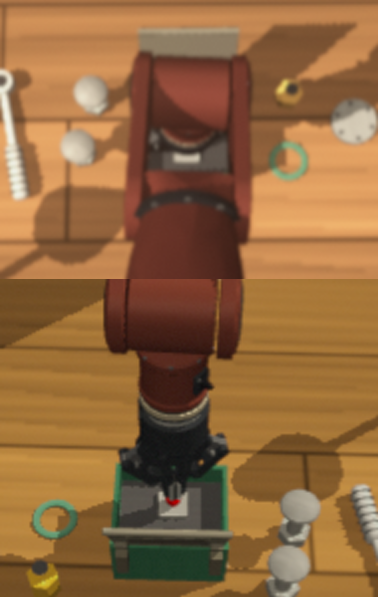

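The finger is over the red head at scene-crop (173,500), but the force is still zero, so the tips are shorter than nominal. I'll continue down in small steps and watch the force.

Emit:
{"api": "drive_tool", "payload": {"plan": [0, 0, 0.15, 0, 0, 0, 0, 0, 0.1, 0, 0, 0]}}

```text
clock: 15.72
ee_pos: [0.6232, 0.0437, 0.0774]
eef_rot: [-3.12, -0.341, -0.011]
ft_force: [0.3, -0.5, -0.7]
finger_gap: -0.0002
```

Emit:
{"api": "drive_tool", "payload": {"plan": [0, 0, 0.15, 0, 0, 0, 0, 0, 0.1, 0, 0, 0]}}

```text
clock: 15.98
ee_pos: [0.6232, 0.0437, 0.0749]
eef_rot: [-3.12, -0.341, -0.011]
ft_force: [-0.2, -0.6, -0.6]
finger_gap: 0.0
```

Emit:
{"api": "drive_tool", "payload": {"plan": [0, 0, 0.1, 0, 0, 0, 0, 0, 0.1, 0, 0, 0]}}

```text
clock: 16.23
ee_pos: [0.6233, 0.0437, 0.073]
eef_rot: [-3.12, -0.341, -0.011]
ft_force: [0.4, 0.4, 0.0]
finger_gap: -0.0001
```

Run:
```python
from h import *
print(robot.tcp_to_tips)
im=cv2.cvtColor(eyes.get_image('scene'),4); cv2.imwrite('pics/s8.png',im)
for z in(.055,.059,.065,.070,.075,.08): print(z,proj('scene',[[.6233,.0438,z],[.634,.0438,z]]).round(1).tolist())
hsv=cv2.cvtColor(im,cv2.COLOR_BGR2HSV); m=(((hsv[...,0]<6)|(hsv[...,0]>174))&(hsv[...,1]>150)).astype(np.uint8); m[:185]=0;m[215:]=0;m[:,:240]=0;m[:,290:]=0
ys,xs=np.nonzero(m); print(len(xs),xs.min(),xs.max(),ys.min(),ys.max())
cv2.imwrite('pics/p8.png',np.hstack([cv2.resize(x[180:222,235:300],None,fx=6,fy=6,interpolation=0) for x in (im,cv2.imread('pics/scene6.png'))]))
```

```text
0.014
0.055 [[266.6, 205.0], [266.5, 208.7]]
0.059 [[266.6, 204.2], [266.5, 207.8]]
0.065 [[266.6, 202.9], [266.5, 206.6]]
0.07 [[266.7, 201.8], [266.5, 205.5]]
0.075 [[266.7, 200.7], [266.5, 204.5]]
0.08 [[266.7, 199.6], [266.5, 203.4]]
3 264 267 201 203
```

View pics/p8.png

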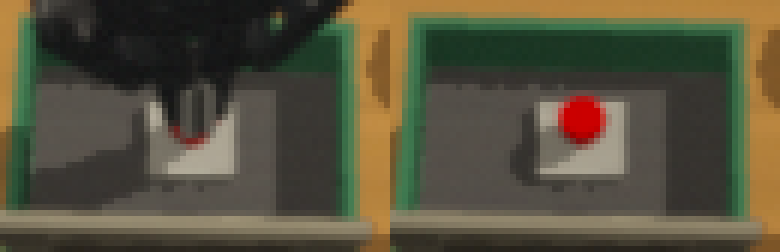

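The red head's lower edge is at row 204 both before and now, so the pin hasn't moved yet. The finger end (row 203) is only just at the head, which means the tips end about 19 mm short of nominal. That also explains the earlier slip. Continuing down, watching the force.

Emit:
{"api": "drive_tool", "payload": {"plan": [0, 0, 0.15, 0, 0, 0, 0, 0, 0.15, 0, 0, 0]}}

```text
clock: 16.52
ee_pos: [0.6234, 0.0437, 0.0703]
eef_rot: [-3.12, -0.341, -0.011]
ft_force: [-0.2, -0.4, 2.0]
finger_gap: -0.0001
```

Emit:
{"api": "drive_tool", "payload": {"plan": [0, 0, 0.15, 0, 0, 0, 0, 0, 0.15, 0, 0, 0]}}

```text
clock: 16.77
ee_pos: [0.6234, 0.0437, 0.0672]
eef_rot: [-3.12, -0.341, -0.012]
ft_force: [-0.6, 0.4, 2.0]
finger_gap: 0.0001
```

Emit:
{"api": "drive_tool", "payload": {"plan": [0, 0, 0.15, 0, 0, 0, 0, 0, 0.1, 0, 0, 0]}}

```text
clock: 17.02
ee_pos: [0.6234, 0.0437, 0.0645]
eef_rot: [-3.12, -0.341, -0.011]
ft_force: [-0.8, 0.0, 2.4]
finger_gap: -0.0003
```

A steady 2–2.4 N matches the pin's friction, so it is moving down.

Emit:
{"api": "drive_tool", "payload": {"plan": [0, 0, 0.1, 0, 0, 0, 0, 0, 0.1, 0, 0, 0]}}

```text
clock: 17.27
ee_pos: [0.6234, 0.0437, 0.0625]
eef_rot: [-3.12, -0.341, -0.011]
ft_force: [-0.3, -0.3, 1.5]
finger_gap: 0.0002
```

Emit:
{"api": "drive_tool", "payload": {"plan": [0, 0, 0.1, 0, 0, 0, 0, 0, 0.05, 0, 0, 0]}}

```text
clock: 17.52
ee_pos: [0.6234, 0.0437, 0.061]
eef_rot: [-3.12, -0.341, -0.011]
ft_force: [-0.1, 0.2, 1.9]
finger_gap: 0.0001
```

Emit:
{"api": "drive_tool", "payload": {"plan": [0, 0, 0.1, 0, 0, 0, 0, 0, 0.05, 0, 0, 0]}}

```text
clock: 17.77
ee_pos: [0.6235, 0.0438, 0.0609]
eef_rot: [-3.12, -0.341, -0.011]
ft_force: [-3.3, -0.6, 10.0]
finger_gap: 0.0003
```

Emit:
{"api": "drive_tool", "payload": {"plan": [0, 0, 0.05, 0, 0, 0, 0, 0, 0, 0, 0, 0]}}

```text
clock: 18.02
ee_pos: [0.6235, 0.0438, 0.0608]
eef_rot: [-3.12, -0.341, -0.011]
ft_force: [-5.2, -0.7, 10.4]
finger_gap: -0.0
```

Emit:
{"api": "drive_tool", "payload": {"plan": [0, 0, -1, 0, 0, 0, 0, 0, -3, 0, 0, 0, 0, 0, -4, 0, 0, 0, 0, 0, -4, 0, 0, 0]}}

```text
clock: 18.52
ee_pos: [0.6222, 0.0434, 0.1796]
eef_rot: [-3.12, -0.341, -0.01]
ft_force: [0.0, 1.3, -0.2]
finger_gap: 0.0001
```

Emit:
{"api": "drive_tool", "payload": {"plan": [-5, -1.1, 0, 0, 0, 0, -5, -1.1, 0, 0, 0, 0, -5, -1.1, 0, 0, 0, 0, 0, 0, 0, 0, 0, 0, 0, 0, 0, 0, 0, 0]}}

```text
clock: 19.15
ee_pos: [0.4699, 0.0432, 0.1786]
eef_rot: [-3.12, -0.341, -0.015]
ft_force: [0.7, -0.1, -0.3]
finger_gap: 0.0006
```

Run:
```python
from h import *
for n in('top','scene'): cv2.imwrite(f'pics/{n}9.png',cv2.cvtColor(eyes.get_image(n),4))
def red(f,r):
    im=cv2.imread(f); hsv=cv2.cvtColor(im,cv2.COLOR_BGR2HSV); m=(((hsv[...,0]<6)|(hsv[...,0]>174))&(hsv[...,1]>150)).astype(np.uint8); mm=np.zeros_like(m); mm[r[0]:r[1],r[2]:r[3]]=m[r[0]:r[1],r[2]:r[3]]
    n,l,s,c=cv2.connectedComponentsWithStats(mm); i=1+s[1:,4].argmax(); return s[i],c[i].round(2)
for k in(6,9): print(k,red(f'pics/scene{k}.png',(185,215,240,290)),red(f'pics/top{k}.png',(175,208,235,275)))
print([proj('scene',[.622,.0435,z])[0].round(1).tolist() for z in(.07,.075,.081)])
a=cv2.imread('pics/top9.png')[120:240,150:350]; b=cv2.imread('pics/scene9.png')[150:270,140:400]
a=cv2.resize(a,(500,300),interpolation=2); b=cv2.resize(b,(600,277),interpolation=2)
c=np.zeros((580,600,3),np.uint8); c[:300,:500]=a; c[302:579]=b; cv2.imwrite('pics/p9.png',c)
# bystander shift: difference vs start image
for n,rs in(('scene',((190,260,305,395),(195,255,145,228))),('top',((145,225,150,215),(150,215,295,355)))):
    d=cv2.absdiff(cv2.imread(f'pics/{n}0.png'),cv2.imread(f'pics/{n}9.png')).max(2)
    for r in rs: print(n,r,(d[r[0]:r[1],r[2]:r[3]]>60).sum())
print(robot.get_state()['clock'])
```

```text
6 (array([263, 196,   8,   8,  51], dtype=int32), array([266.43, 199.47])) (array([251, 191,   6,   6,  27], dtype=int32), array([253.44, 193.59]))
9 (array([263, 199,   8,   7,  41], dtype=int32), array([266.41, 201.83])) (array([251, 192,   6,   5,  26], dtype=int32), array([253.5, 194. ]))
[[266.5, 201.4], [266.6, 200.3], [266.6, 199.0]]
scene (190, 260, 305, 395) 0
scene (195, 255, 145, 228) 61
top (145, 225, 150, 215) 0
top (150, 215, 295, 355) 407
19.25
```

View pics/p9.png

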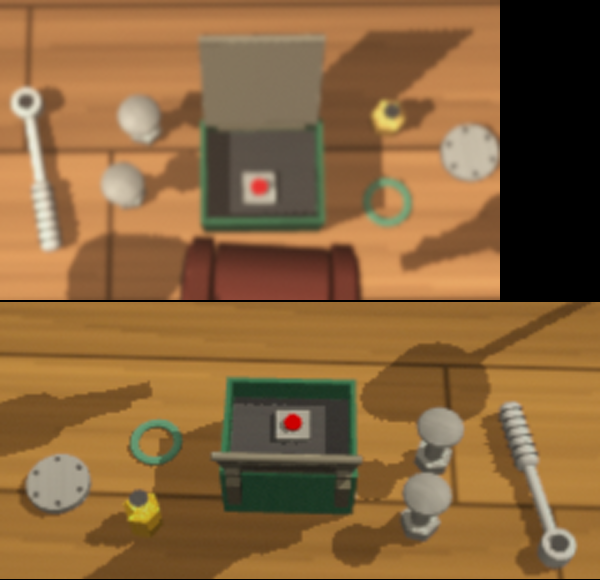

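The flap lies open on its stops, and the pin head went from scene row 199.5 to 201.8 (z about 0.069, home is 0.070). All the bystanders stand where they were; the only differences near the gasket and nut look like moved shadows. I'll hand it in.

```bash
python3 -c "
from bench import ticket
print(ticket.finish_job())"
```

```text
the job is handed in; nothing more can be done
None
```

The flap is open and lying back on its stops, and the pin is pressed fully home. I handed the job in at about 19 s of the 54 s allowed.

**Flap:** The first lift slipped off at about 25–35° and the flap fell shut, because the closed fingertips end about 19 mm short of the stated `tcp_to_tips`. On the second try, with the finger deeper under the lip, the flap went past upright. The last picture shows it still lying open by itself.

**Pin:** It slid down about 11 mm at 2–2.4 N, then met a hard stop where the force rose to 10 N. Seen from the scene camera, the head is now at about 69 mm, against 70 mm expected when home.

**Surroundings:**
- **Bolts and ratchet:** they show no image change from the start.
- **Gasket, nut and flange:** some pixels differ around them, 61 in the scene view and 407 in the top view. I put this down to moved shadows, as the objects look unmoved in the picture, but I didn't measure their positions again.

**Joint range:** while tilting the tool early on, joint 3 read 2.551 against its listed limit of 2.55. I moved away at once. That is probably rounding, but it is the one limit reading that was not clearly inside range.

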